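Index the jar carousel and swing the filling spout over the wide jar

ROBOT

A 6-joint arm with a two-finger parallel gripper is mounted at the origin on the work surface. World frame = base frame: x ahead of the robot, y to its left, z up, the work surface at z = 0. Lengths are in m, angles in rad, forces in N, time in s.
With the tool pointing down it reaches from about 0.375 to 0.9 m from the base axis. Payload 3.1 kg.
Tool frame: the origin (TCP) lies on the mounting face of the last link; the fingertips stand ctrl.tip_reach ahead of it and the grasp point (between the pads) lies 155 mm ahead of it (ctrl.tip_reach is the distance from the TCP to the fingertips, in m); z points along the fingers, y is the line along which they close (so a half turn about z gives the same grasp; the last joint's range is limited). The gripper opens to 85 mm and grips with 20 to 120 N. Pads are 22 mm wide; open, the fingers measure 114 mm over their backs; the gripper's body (76 mm by 85 mm) begins 54 mm behind the grasp point. The pads swing forward as they close: fully open they stand 13 mm farther back than shut.
Start: joints at [-1.454, 0.527, 1.433, -0, 1.181, -0.178], TCP at [0.182, -0.598, 0.405] pointing down, gripper open.
Joint ranges: [-3.08, 3.08], [-0.75, 2.2], [0.22, 2.44], [-1.43, 4.57], [0, 2.65], [-2.85, 2.85]. Speed limits (rad/s): [2.79, 2.79, 3.14, 3.14, 3.14, 3.14].

INTERFACE

Orientations are given as a rotation vector (axis times angle).
In Python, from rig import ctrl, vision gives the robot as it stands.
- The arm moves only by the tool play_rows, never from a script. Its argument "deltas" is a list of rows, each a list of 3 entries, a list of its own where there are three numbers: the finger opening in cm, from 0 to 8.54, then the shift along the tool's x, y, z in cm, then the turn, a rotation vector about the tool's x, y, z in degrees. In form: [[hand, [x, y, z], [wx, wy, wz]], ...]. A call has exactly 8 rows; each row shifts and turns the commanded pose from where the row before left it, along the tool's axes as they then stand; what a row does not reach is not made up. A row lasts 1/8 s, in which the tool goes at most 62.5 mm and 10.7 degrees, less where a joint would pass 70% of its speed; a pose out of reach is approached as far as the arm can. A call is refused whole if a number of a shift passes 6.25 or a number of a turn 10.7, either way. A call with a gripper value outside its range is refused whole. The fingers move at their own pace and stop on an object; "newtons" is the grip in N (left out, the last holds). Time passes only in rows, so rows that do not move let the fingers close, or fill a call up. It gives the time, the measured TCP pose, the force, the opening and the grip force at its end, in the units of the state.
- ctrl.get_state(): the state, without advancing time (a new reading comes with each control period).
- vision.capture(name): name is "scene" or "top" or "wrist"; returns (picture, depth): 420x560x3 uint8, blue, green, red; 420x560 float32, m along the optical axis (not along the pixel's ray), 0 where there is no reading.
- vision.get_calibration(name): a dict with "fx", "fy", "cx", "cy" (pixels), "origin" and "orientation" of the camera in the world; the wrist camera has in their place "T_tool_cam" (4x4, takes a point from camera to tool coordinates, whose origin is the TCP and whose axes are the flange's). Camera axes: x right, y down, z forward; pixel columns grow to the right and rows downward; lengths in m; the calibration is good to about 2 mm. A picture is of the moment at which its call begins: read the wrist's pose just before it. get_calibration takes no time and is no camera call.
- ctrl.finish_job(): hands the job in; it is judged then, once.
The state is a dict: "t": time; "q": joint angles; "joint_vel": joint speeds; "tau": joint torques, N m; "position": TCP position; "orientation": TCP orientation; "ft_force": force on the tool from outside, world axes, zero at the start; "moment": the same for the moment, N m; "width": finger opening in m; "grip_force": force on a finger pad.
Only numpy, scipy, OpenCV 4.12 (cv2) and the standard library are available. Lean on these libraries where they do the work, as an engineer would, in place of code of your own. Each camera call takes 0.05 s, during which the arm holds its last target. There are 200 camera calls.

TASK

Get the filling station ready to fill the wide jar: first push the carousel round by its spokes with a fingertip until the wide jar stands at the filling place, in line with the spout's post, and leave it there; then push the spout arm round against its stop, so that the nozzle hangs over the middle of the wide jar's mouth. Push gently, and only on the spokes and the spout arm: do not grip or lift anything, leave the jars untouched in their cups, and leave the bottle, beaker and tub beside the station where they are.

Things in the scene. Friction and masses are not known exactly. Their poses are not given: they have to be found in the camera images.
- filler: Fixed grey foot of the filling station, 140 mm across, 14 mm high, with a 50 mm wide tongue towards the spout's post. Origin on the bench top, on the carousel's vertical axis; yaw within +-0.35 rad. Its +y axis points to the post: steel, 22 mm thick, at (0, 165) mm, up to 108 mm high, with the spout's 32 mm wide turning head on it up to 142 mm.
- carousel: The turning carousel; origin on its vertical axis at bench height (that of filler), z up; its +y axis points to the wide jar, so that jar is exactly at the filling place when carousel's and filler's +y axes agree. It turns endlessly both ways about z, stiffly (0.12 N m, about 1 N at a spoke's end), and stays where it is left. At the start it is at least 0.7 rad from there, either way.
- spoke_end (a point): Centre of the black 18 mm ball ending one of the carousel's four spokes, 125 mm from the axis, 46 mm above the bench; it lies pi/4 anticlockwise from carousel's +x axis, the others at further quarter turns. Spokes are level steel bars 10 mm thick at that height, midway between the cups; outside the disc only the bench is below them (and the tongue, post side).
- hub (a point): Top middle of the carousel's hub, a dark knob 32 mm wide, 65 mm above the bench, on the axis. The carousel is a grey disc 156 mm across, its underside 28 mm and top 35 mm above the bench, with one wide (50 mm) and three narrow (32 mm) white cups a quarter turn apart, centres 52 mm from the axis, rims 53 mm above the bench.
- fill_point (a point): The filling place: a fixed point of filler, 52 mm from the carousel's axis towards the post, 78 mm above the bench.
- spout (a joint): Swing of the spout arm about the post, rad. 0: against its stop, the arm points from the post to the carousel's axis and the nozzle is over the filling place. Grows anticlockwise seen from above as the arm swings away to filler's +x side (at pi/2 the arm points along filler's +x); the other stop is at 1.75. It starts parked between 1.0 and 1.6. Stays where it is left (0.1 N m).
- spout_pivot (a point): On the post's axis, 125 mm above the bench, at the height of the spout arm's centre line. The arm is a level steel bar 12 mm thick and 113 mm long from here to above the nozzle.
- nozzle (a point): Tip of the nozzle, a 10 mm steel tube hanging down from the end of the spout arm; 92 mm above the bench, 113 mm from the post's axis. It passes about 13 mm above the jars.
- jar_wide: The wide jar: open amber glass, 40 mm in diameter, 40 mm high, its mouth 32 mm wide; loose in the wide cup of the carousel with 1 mm of play. Origin at the centre of its underside, 39 mm above the bench; rim at 79 mm.
- jar_a: Narrow open amber jar, 22 mm in diameter, 42 mm high, loose in a narrow cup; origin at the centre of its underside, 39 mm above the bench.
- jar_b: Another narrow jar, the same as jar_a, in the cup opposite the wide jar.
- jar_c: Another narrow jar, the same as jar_a.
- reagent_bottle: Bystander: amber bottle with a black cap, 60 mm in diameter, 130 mm high, standing on the bench at the station's left. Origin at the centre of its underside.
- beaker: Bystander: clear beaker, 64 mm across the rim, 80 mm high, on the bench at the far right of the station. Origin at the centre of its underside.
- tub: Bystander: closed white tub, 60 mm in diameter, 60 mm high, on the bench at the near right of the station. Origin at the centre of its underside.
Mind the look-alikes: they are no part of the job. What is shaped like the jar_b but blue is not meant.

How it is judged:
On the way, in this order (a step that is already met when the one before it is completed fails the run):
1. with the spout still swung aside, the carousel is left at rest with the wide jar at the filling place (within 9 mm) (horizontal distance between jar_wide and fill_point below 0.009 m and angular speed of carousel below 0.05 rad/s and value of joint spout above 0.6 rad), for 0.3 s.
2. the spout arm is against its stop over the wide jar (value of joint spout below 0.06 rad and horizontal distance between jar_wide and nozzle below 0.01 m), for 0.2 s.
At the end, for the whole second after the job is handed in: The spout arm is at its stop (within 0.06 rad), the wide jar's axis is within 10 mm of the nozzle and of the filling place, carousel and spout are at rest, and all four jars stand upright in their cups (all of step 2 and horizontal distance between jar_wide and fill_point below 0.01 m and angular speed of carousel below 0.05 rad/s and velocity of joint spout between -0.05 and 0.05 rad/s and height (world z) of each of jar_wide, jar_a, jar_b, jar_c below 0.046 m and angle between each of jar_wide, jar_a, jar_b, jar_c's own z axis and vertical below 0.15 rad); the robot touches nothing.
It fails at once if a spoke or the spout arm is gripped or pushed roughly (contact force between the fingers and carousel above 18 N or contact force between the fingers and spout above 32 N).
It fails at once if a jar is lifted out of its cup or tipped (height (world z) of any of jar_wide, jar_a, jar_b, jar_c above 0.049 m or angle between any of jar_wide, jar_a, jar_b, jar_c's own z axis and vertical above 0.3 rad).
It fails at once if the robot pushes on a jar (contact force between any of the fingers, the arm and jar_wide above 0.5 N or contact force between any of the fingers, the arm and jar_a above 0.5 N or contact force between any of the fingers, the arm and jar_b above 0.5 N or contact force between any of the fingers, the arm and jar_c above 0.5 N).
It fails at once if a bystander is moved more than 20 mm or tipped (distance of any of reagent_bottle, beaker, tub from where it was at the start of the episode above 0.02 m or angle between any of reagent_bottle, beaker, tub's own z axis and vertical above 0.3 rad).
It also fails if it takes over 72 s, if anything falls off the work surface, if the arm or the gripper's body presses on something with over 40 N, if the wrist force passes 120 N, or if a joint passes its speed limit or range.

## Working session

There is one attempt and no reset: what is moved stays moved. The work goes in short steps, Python scripts to look and compute and a tool call to move; the robot and the scene stay as the last step left them, time stands still between calls to the robot, and variables do not carry over. Pictures are saved under pics/ and viewed, at most 10 in all, crops included, and the job is handed in when it is done.

Besides the shell and the picture viewer there is one more tool, called after ">>>" as name(argument=value, ...), one argument or row to a line, values as JSON. play_rows: Moves the arm, as the interface text tells. Its arguments: {"type":"object","properties":{"deltas":{"type":"array"},"newtons":{"type":"number"}},"required":["deltas"]}

```bash
mkdir -p pics
python3 - <<'E'
from rig import ctrl, vision
import cv2
s=ctrl.get_state();print(s['t'],s['position'],s['orientation'],s['width'],ctrl.tip_reach)
for n in ('top','scene'):
    p,d=vision.capture(n);cv2.imwrite(f'pics/{n}0.png',p)
    import numpy as np;np.save(f'pics/{n}0.npy',d);c=vision.get_calibration(n);print(n,c)
E
```

```text
0.0 [ 0.18157789 -0.59768335  0.40373963] [-3.10541202e+00 -4.61007610e-01 -1.40307959e-04] 0.08542208677225335 0.1734
top {'fx': 487.1498883063266, 'fy': 487.1498883063266, 'cx': 273.4640086993818, 'cy': 206.26537915111427, 'origin': array([ 0.44567362, -0.03173305,  1.32272494]), 'orientation': array([-2.20825675,  2.17697475, -0.07555836])}
scene {'fx': 462.66508074232746, 'fy': 462.66508074232746, 'cx': 285.7443048571525, 'cy': 201.41282739198402, 'origin': array([ 1.11871516, -0.59159308,  0.70921168]), 'orientation': array([-2.0928269 , -0.87526492,  0.45815   ])}
```

View pics/top0.png

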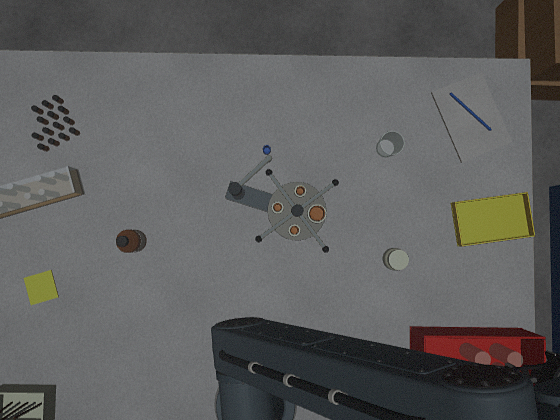

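View pics/scene0.png

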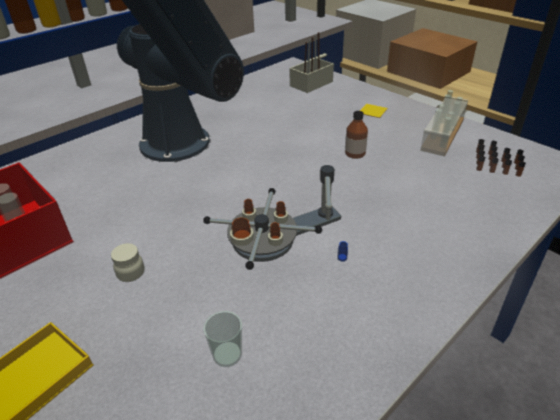

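The top view shows the hub at (297,211), spoke balls at (269,172), (335,183), (326,249) and (258,239), the wide jar at (317,214), and the post head at (236,188). The spout arm ends near (270,157), with a blue look-alike at (267,150). The scene view agrees. Next I'll refine these by ray and height intersection.

```bash
cat > h.py <<'E'
import numpy as np, cv2
from scipy.spatial.transform import Rotation as R
from rig import ctrl, vision
def at_height(c,u,v,z):
    d=R.from_rotvec(c['orientation']).apply([(u-c['cx'])/c['fx'],(v-c['cy'])/c['fy'],1]); o=c['origin']
    return (o+d*(z-o[2])/d[2])[:2]
def dark(p,u,v,r,th=None):
    g=p[v-r:v+r+1,u-r:u+r+1].astype(float).mean(2); w=np.clip(np.percentile(g,60)-25-g,0,None)
    y,x=np.mgrid[-r:r+1,-r:r+1]; return u+(w*x).sum()/w.sum(), v+(w*y).sum()/w.sum()
E
python3 - <<'E'
from h import *
p=cv2.imread('pics/top0.png');c=vision.get_calibration('top')
B=[]
for u,v in [(269,172),(335,183),(326,249),(258,239)]:
    a=dark(p,u,v,5);B.append(at_height(c,*a,.046));print('ball',a,B[-1])
B=np.array(B);print('centre',B.mean(0))
C=B.mean(0)
print('ball ang',np.degrees(np.arctan2(*(B-C).T[::-1])),np.linalg.norm(B-C,axis=1))
for n,u,v,z in [('hub',297,211,.065),('wide',317,214,.079),('ja',300,191,.081),('jb',278,207,.081),('jc',294,230,.081),('post',236,188,.142),('armend',270,157,.128),('blue',267,150,.03),('tub',397,259,.06),('beaker',388,145,.05),('bottle',127,240,.13)]:
    q=at_height(c,u,v,z);print(n,q,np.degrees(np.arctan2(*(q-C)[::-1])),np.linalg.norm(q-C))
cr=cv2.resize(p[130:270,210:370],None,fx=5,fy=4.2857*1.0,interpolation=cv2.INTER_CUBIC);cr=cv2.resize(p[135:255,210:370],None,fx=5,fy=5,interpolation=cv2.INTER_CUBIC);cv2.imwrite('pics/crop0.png',cv2.convertScaleAbs(cr,alpha=1.6))
E
```

```text
ball (np.float64(268.4525611688083), np.float64(171.84897025171625)) [ 0.61646934 -0.02475504]
ball (np.float64(334.925681859784), np.float64(181.99798645432912)) [ 0.5921649  -0.20037771]
ball (np.float64(325.24247144340603), np.float64(248.7263759086189)) [ 0.41649572 -0.17613066]
ball (np.float64(258.210433244916), np.float64(238.45641025641027)) [ 0.4408181  -0.00055596]
centre [ 0.51648702 -0.10045484]
ball ang [  37.13052297  -52.86105823 -142.8806889   127.14229264] [0.12540704 0.12534641 0.12539972 0.12532187]
hub [ 0.51314213 -0.10017396] 175.19986029728184 0.0033566574322557354
wide [ 0.50544716 -0.15065209] -102.40356821867837 0.051396908743714144
ja [ 0.56366029 -0.10641936] -7.20615648620895 0.04754884616941378
jb [ 0.52181316 -0.05065382] 83.89550263520813 0.05008502863915155
jc [ 0.46371873 -0.09219524] 171.10391426280276 0.05341079972718711
post [0.56290288 0.05308306] 73.17946864831987 0.1604004951279772
armend [ 0.64250789 -0.02848609] 29.73007985207034 0.14512326602888126
blue [ 0.67743239 -0.01991272] 26.584822075937137 0.17997345524601654
tub [ 0.39293725 -0.36029355] -115.43045033682007 0.287716352351291
beaker [ 0.69206383 -0.33961609] -53.716278690274265 0.2966906147534971
bottle [0.43289639 0.3170906 ] 101.32069073476708 0.42583046604540475
```

View pics/crop0.png

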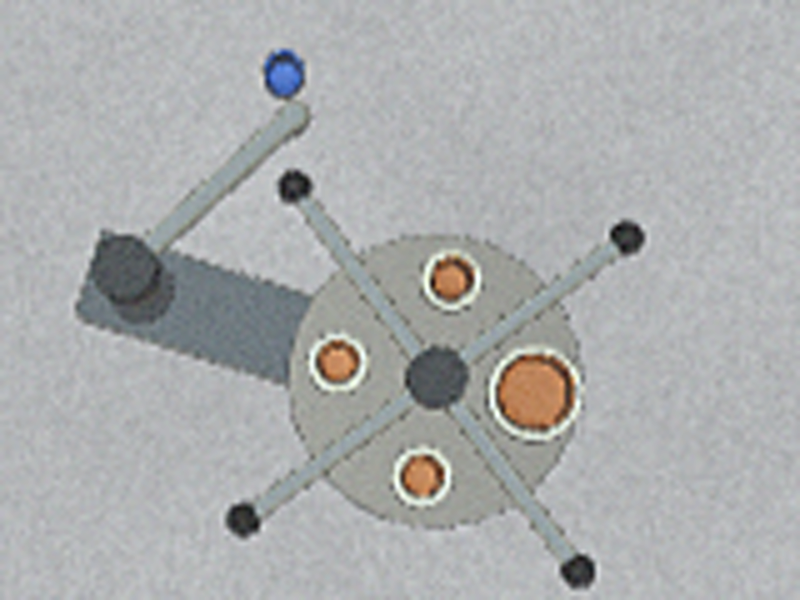

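Run:
```python
from h import *
c=vision.get_calibration('top');C=np.array([.5165,-.1005])
P=lambda x,y,z:at_height(c,210+(x-2)/5,135+(y-2)/5,z)
for n,a,b in [('e1',(310,297),(105,232)),('e2',(285,383),(80,320))]:
    d=P(*b,.014)-P(*a,.014);print(n,np.degrees(np.arctan2(d[1],d[0])),P(*b,.014))
m=(P(310,297,.014)+P(285,383,.014))/2;
for q in (m,(P(105,232,.014)+P(80,320,.014))/2,P(125,266,.142)): print(q,np.degrees(np.arctan2(*(q-C)[::-1])),np.linalg.norm(q-C))
h=P(125,266,.142);e=P(296,116,.131)-h;print('arm',np.degrees(np.arctan2(e[1],e[0])),np.linalg.norm(e),P(296,116,.131))
s=ctrl.get_state();Rt=R.from_rotvec(s['orientation']).as_matrix();print(Rt.round(3))
print(s['ft_force'])
```

```text
e1 73.18663389091702 [0.59436793 0.07720116]
e2 73.72270336864658 [0.54653843 0.08972403]
[ 0.53747109 -0.02755554] 73.96037499672605 0.07589914855501333
[0.57045318 0.0834626 ] 73.65446183352289 0.1917111983355432
[0.56334134 0.0564964 ] 73.38703734496147 0.16383522380155596
arm -46.95684977971023 0.11228213909630229 [ 0.63997939 -0.02556386]
[[ 0.957  0.291 -0.   ]
 [ 0.291 -0.957  0.002]
 [ 0.    -0.002 -1.   ]]
[-0.60686886 -0.19110379  0.60715306]
```

Carousel centre is (0.5165,-0.1005), filler +y points at 73.5° and the wide jar sits at -97.9°, so it needs +171.5° CCW. The spout is at about 1.04 rad. I'll push the near-right spoke CCW in two strokes.

>>> play_rows(
  deltas=[
    [0,[4.3,-4.4,0],[0,0,0]],
    [0,[4.3,-4.4,0],[0,0,0]],
    [0,[4.3,-4.4,0],[0,0,0]],
    [0,[4.3,-4.4,0],[0,0,0]],
    [0,[4.3,-4.4,0],[0,0,0]],
    [0,[4.3,-4.4,0],[0,0,0]],
    [0,[4.3,-4.4,0],[0,0,0]],
    [0,[4.3,-4.4,0],[0,0,0]],
  ],
  newtons=20,
)

```text
t: 1.1
position: [0.4091, -0.1594, 0.4047]
orientation: [3.108, 0.461, 0.0]
ft_force: [0.8, -1.1, 0.5]
width: -0.0005
grip_force: 0.0
```

>>> play_rows(
  deltas=[
    [0,[0,0,0],[0,0,10]],
    [0,[0,0,0],[0,0,10]],
    [0,[0,0,0],[0,0,10]],
    [0,[0,0,0],[0,0,10]],
    [0,[0,0,0],[0,0,10]],
    [0,[0,0,0],[0,0,10]],
    [0,[0,0,0],[0,0,10]],
    [0,[0,0,0],[0,0,0]],
  ],
)

```text
t: 2.1
position: [0.4084, -0.1611, 0.4045]
orientation: [-2.812, 1.402, 0.001]
ft_force: [-0.4, -0.1, 0.8]
width: 0.0001
grip_force: 0.0
```

```bash
cat >> h.py <<'E'
C=np.array([.5165,-.1005])
def pose():
    s=ctrl.get_state();M=R.from_rotvec(s['orientation']).as_matrix()
    print('t %.2f'%s['t'],'pos',s['position'].round(4),'yang %.1f'%np.degrees(np.arctan2(M[1,1],M[0,1])),'tilt',M[:,2].round(3),'w %.4f'%s['width'],'F',s['ft_force'].round(2),'reach',ctrl.tip_reach)
    return s,M
def goal(th,off,r=.1,tipz=.032):
    """delta (tool cm) and wz (deg) to put finger centre behind spoke at angle th (deg), off m clockwise of it"""
    s,M=pose();a=np.radians(th);u=np.array([np.cos(a),np.sin(a)])
    xy=C+r*u+off*np.array([u[1],-u[0]]);t=np.r_[xy,tipz+ctrl.tip_reach]
    ya=np.degrees(np.arctan2(M[1,1],M[0,1]));wz=-((th-ya+180)%360-180)
    d=(t-s['position'])
    print('target',t.round(4),'tool cm',(M.T@d*100).round(2),'world cm',(d*100).round(2),'wz %.1f'%wz)
E
python3 -c "
from h import *
goal(-142.87,.028)"
```

```text
t 2.10 pos [ 0.4084 -0.1611  0.4045] yang -143.0 tilt [-0.001  0.    -1.   ] w 0.0001 F [-0.38 -0.06  0.84] reach 0.1734
target [ 0.4199 -0.1385  0.2054] tool cm [-1.1  -2.28 19.91] world cm [  1.15   2.26 -19.91] wz -0.1
```

>>> play_rows(
  deltas=[
    [0,[-1.1,-2.3,0],[0,0,0]],
    [0,[0,0,3],[0,0,0]],
    [0,[0,0,3],[0,0,0]],
    [0,[0,0,3],[0,0,0]],
    [0,[0,0,3],[0,0,0]],
    [0,[0,0,3],[0,0,0]],
    [0,[0,0,2.5],[0,0,0]],
    [0,[0,0,2.4],[0,0,0]],
  ],
)

```text
t: 3.1
position: [0.4205, -0.1388, 0.2047]
orientation: [-2.813, 1.4, -0.0]
ft_force: [-0.3, -0.4, -0.1]
width: 0.0001
grip_force: 0.0
```

```bash
python3 -c "
from h import *
goal(-142.87,.028)
p,d=vision.capture('scene');cv2.imwrite('pics/s1.png',cv2.resize(p[120:320,130:410],None,fx=2.5,fy=2.5))"
```

```text
t 3.10 pos [ 0.4205 -0.1388  0.2047] yang -142.9 tilt [ 0. -0. -1.] w 0.0001 F [-0.27 -0.41 -0.06] reach 0.1734
target [ 0.4199 -0.1385  0.2054] tool cm [-0.05  0.03 -0.07] world cm [-0.06  0.02  0.07] wz -0.0
```

View pics/s1.png

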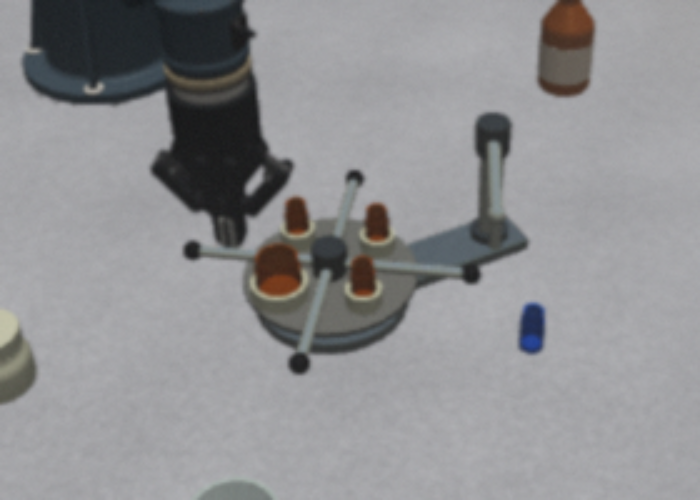

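The shut gripper's knuckles stick out along tool y, so with y radial they would hang over the jars. I'll lift, turn the tool 90° so y lies along the push, then descend.

>>> play_rows(
  deltas=[
    [0,[0,0,-5],[0,0,0]],
    [0,[0,0,-4],[0,0,0]],
    [0,[0,0,0],[0,0,-10]],
    [0,[0,0,0],[0,0,-10]],
    [0,[0,0,0],[0,0,-10]],
    [0,[0,0,0],[0,0,-10]],
    [0,[0,0,0],[0,0,-10]],
    [0,[0,0,0],[0,0,-10]],
  ],
)

```text
t: 4.15
position: [0.4203, -0.1386, 0.2962]
orientation: [3.135, 0.202, 0.0]
ft_force: [-0.6, 0.0, 1.1]
width: 0.0001
grip_force: 0.0
```

>>> play_rows(
  deltas=[
    [0,[0,0,0],[0,0,-10]],
    [0,[0,0,0],[0,0,-10]],
    [0,[0,0,0],[0,0,-10]],
    [0,[0,0,0],[0,0,0]],
    [0,[0,-0.5,3],[0,0,0]],
    [0,[0,0,3],[0,0,0]],
    [0,[0,0,2.9],[0,0,0]],
    [0,[0,0,0],[0,0,0]],
  ],
)

```text
t: 5.15
position: [0.4169, -0.1344, 0.2055]
orientation: [-2.978, -0.991, 0.004]
ft_force: [0.0, 0.2, 0.1]
width: -0.0003
grip_force: 0.0
```

```bash
sed -i 's/wz=-((th-ya+180)%360-180)/wz=-((th+90-ya+180)%360-180)/' h.py && python3 -c "
from h import *
goal(-142.87,.0195)
p,d=vision.capture('scene');cv2.imwrite('pics/s2.png',cv2.resize(p[120:320,130:410],None,fx=2.5,fy=2.5))"
```

```text
t 5.15 pos [ 0.4169 -0.1344  0.2055] yang -53.2 tilt [-0.004  0.002 -1.   ] w -0.0003 F [0.03 0.15 0.14] reach 0.1734
target [ 0.425  -0.1453  0.2054] tool cm [-0.    1.36  0.  ] world cm [ 0.81 -1.09 -0.01] wz -0.3
```

View pics/s2.png

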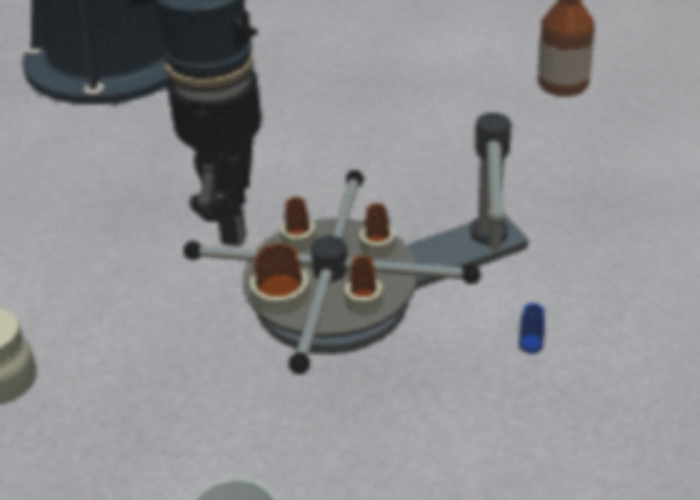

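>>> play_rows(
  deltas=[
    [0,[0,0.35,0],[0,0,0]],
    [0,[0,0.35,0],[0,0,0]],
    [0,[0,0.35,0],[0,0,0]],
    [0,[0,0.3,0],[0,0,0]],
    [0,[-0.06,0.35,0],[0,0,-2]],
    [0,[-0.06,0.35,0],[0,0,-2]],
    [0,[-0.06,0.35,0],[0,0,-2]],
    [0,[-0.06,0.35,0],[0,0,-2]],
  ],
)

```text
t: 6.2
position: [0.4322, -0.1574, 0.2068]
orientation: [-2.901, -1.2, 0.002]
ft_force: [-0.9, 1.7, 1.2]
width: 0.0
grip_force: 0.7
```

```bash
python3 -c "
from h import *
goal(-134.87,.0195)"
```

```text
t 6.20 pos [ 0.4322 -0.1574  0.2068] yang -45.1 tilt [-0.002  0.001 -1.   ] w 0.0000 F [-0.93  1.75  1.25] reach 0.1734
target [ 0.4321 -0.1576  0.2054] tool cm [-0.01  0.01  0.14] world cm [-0.   -0.02 -0.14] wz -0.2
```

Contact made at about 1–2 N, and the orbit tracks. Continuing.

>>> play_rows(
  deltas=[
    [0,[-0.11,0.7,0],[0,0,-4]],
    [0,[-0.11,0.7,0],[0,0,-4]],
    [0,[-0.11,0.7,0],[0,0,-4]],
    [0,[-0.11,0.7,0],[0,0,-4]],
    [0,[-0.11,0.7,0],[0,0,-4]],
    [0,[-0.11,0.7,0],[0,0,-4]],
    [0,[-0.11,0.7,0],[0,0,-4]],
    [0,[-0.11,0.7,0],[0,0,-4]],
  ],
)

```text
t: 7.2
position: [0.4748, -0.1933, 0.2066]
orientation: [-2.456, -1.954, 0.001]
ft_force: [-0.6, 0.8, 0.2]
width: -0.0001
grip_force: 0.8
```

>>> play_rows(
  deltas=[
    [0,[-0.11,0.7,0],[0,0,-4]],
    [0,[-0.11,0.7,0],[0,0,-4]],
    [0,[-0.11,0.7,0],[0,0,-4]],
    [0,[-0.11,0.7,0],[0,0,-4]],
    [0,[-0.11,0.7,0],[0,0,-4]],
    [0,[-0.11,0.7,0],[0,0,-4]],
    [0,[-0.11,0.7,0],[0,0,-4]],
    [0,[-0.11,0.7,0],[0,0,-4]],
  ],
)

```text
t: 8.2
position: [0.5301, -0.2011, 0.2064]
orientation: [-1.821, -2.555, 0.001]
ft_force: [-1.1, 0.1, -0.2]
width: -0.0003
grip_force: 0.8
```

>>> play_rows(
  deltas=[
    [0,[-0.11,0.7,0],[0,0,-4]],
    [0,[-0.11,0.7,0],[0,0,-4]],
    [0,[-0.06,0.35,0],[0,0,-2]],
    [0,[0,0,0],[0,0,0]],
    [0,[0,-1.0,0],[0,0,0]],
    [0,[0,0,-4],[0,0,0]],
    [0,[0,0,-5],[0,0,0]],
    [0,[0,0,0],[0,0,0]],
  ],
)

```text
t: 9.2
position: [0.5401, -0.2036, 0.3007]
orientation: [1.593, 2.696, -0.0]
ft_force: [-0.0, -0.2, 0.8]
width: -0.0002
grip_force: 0.0
```

```bash
python3 -c "
from h import *
goal(-151.5,.033)
p,d=vision.capture('top');cv2.imwrite('pics/t1.png',cv2.convertScaleAbs(cv2.resize(p[135:255,210:370],None,fx=5,fy=5,interpolation=cv2.INTER_CUBIC),alpha=1.6));cv2.imwrite('pics/t1raw.png',p)"
```

```text
t 9.20 pos [ 0.5401 -0.2036  0.3007] yang 28.8 tilt [ 0.008 -0.005 -1.   ] w -0.0002 F [-0.05 -0.23  0.77] reach 0.1734
target [ 0.4129 -0.1192  0.2054] tool cm [13.61 -7.12  9.39] world cm [-12.73   8.44  -9.53] wz 90.3
```

View pics/t1.png

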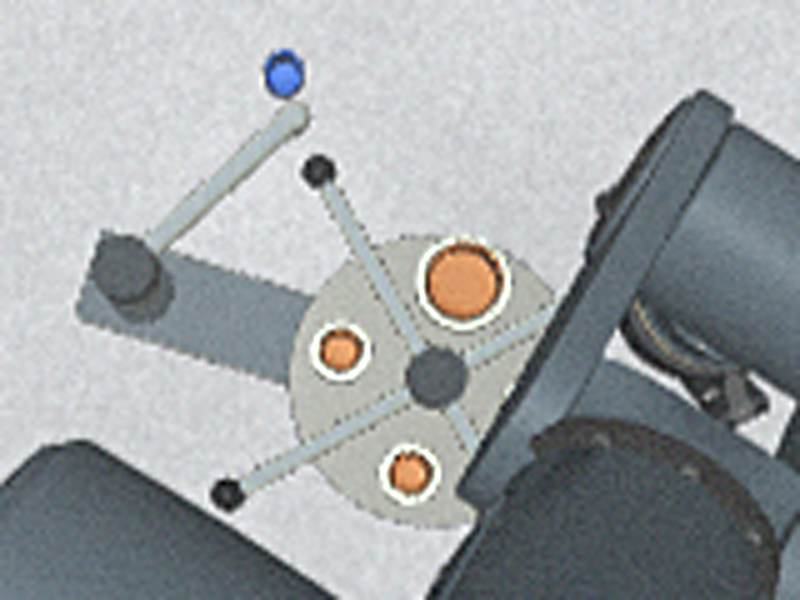

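The carousel has turned about 82°, with the wide jar now at crop (465,282). The balls are at crop (319,171) and (229,494), and the spout and blue look-alike haven't moved. Measuring those balls.

```bash
python3 -c "
from h import *
p=cv2.imread('pics/t1raw.png');c=vision.get_calibration('top')
for u,v in [(274,169),(255,233)]:
    q=at_height(c,*dark(p,u,v,5),.046)-C;print(np.degrees(np.arctan2(q[1],q[0])),np.linalg.norm(q))
"
```

```text
30.186663016303992 0.12513547777299638
120.26159603532172 0.12675883585275585
```

>>> play_rows(
  deltas=[
    [0,[4.4,-2.4,0],[0,0,0]],
    [0,[4.4,-2.4,0],[0,0,0]],
    [0,[4.4,-2.4,0],[0,0,0]],
    [0,[0,0,0],[0,0,10]],
    [0,[0,0,0],[0,0,10]],
    [0,[0,0,0],[0,0,10]],
    [0,[0,0,0],[0,0,10]],
    [0,[0,0,0],[0,0,10]],
  ],
)

```text
t: 10.25
position: [0.4117, -0.1215, 0.2957]
orientation: [-2.594, -1.767, 0.002]
ft_force: [0.5, -0.6, 0.2]
width: -0.0002
grip_force: 0.0
```

>>> play_rows(
  deltas=[
    [0,[0,0,0],[0,0,10]],
    [0,[0,0,0],[0,0,10]],
    [0,[0,0,0],[0,0,10]],
    [0,[0,0,0],[0,0,8.6]],
    [0,[0,0,0],[0,0,0]],
    [0,[0,0,2],[0,0,0]],
    [0,[0,0,2],[0,0,0]],
    [0,[0,0,0],[0,0,0]],
  ],
)

```text
t: 11.25
position: [0.4118, -0.1214, 0.2554]
orientation: [-3.029, -0.823, 0.005]
ft_force: [-0.2, -0.5, 0.4]
width: 0.0001
grip_force: 0.0
```

```bash
python3 -c "
from h import *
goal(-149.85,.033)"
```

```text
t 11.25 pos [ 0.4118 -0.1214  0.2554] yang -59.6 tilt [-0.004  0.002 -1.   ] w 0.0001 F [-0.17 -0.46  0.38] reach 0.1734
target [ 0.4135 -0.1222  0.2054] tool cm [0.11 0.17 5.  ] world cm [ 0.17 -0.08 -5.  ] wz 0.2
```

>>> play_rows(
  deltas=[
    [0,[0.1,0.2,2.5],[0,0,0]],
    [0,[0,0,2.4],[0,0,0]],
    [0,[0,0.35,0],[0,0,0]],
    [0,[0,0.35,0],[0,0,0]],
    [0,[0,0.35,0],[0,0,0]],
    [0,[0,0.3,0],[0,0,0]],
    [0,[-0.06,0.35,0],[0,0,-2]],
    [0,[-0.06,0.35,0],[0,0,-2]],
  ],
)

```text
t: 12.25
position: [0.4236, -0.1409, 0.2082]
orientation: [-3.001, -0.928, 0.0]
ft_force: [-0.6, 1.3, 0.6]
width: 0.0001
grip_force: 0.7
```

>>> play_rows(
  deltas=[
    [0,[-0.11,0.7,0],[0,0,-4]],
    [0,[-0.11,0.7,0],[0,0,-4]],
    [0,[-0.11,0.7,0],[0,0,-4]],
    [0,[-0.11,0.7,0],[0,0,-4]],
    [0,[-0.11,0.7,0],[0,0,-4]],
    [0,[-0.11,0.7,0],[0,0,-4]],
    [0,[-0.11,0.7,0],[0,0,-4]],
    [0,[-0.11,0.7,0],[0,0,-4]],
  ],
)

```text
t: 13.25
position: [0.4588, -0.184, 0.208]
orientation: [-2.626, -1.72, 0.001]
ft_force: [-0.1, 1.4, -0.6]
width: -0.0002
grip_force: 0.8
```

>>> play_rows(
  deltas=[
    [0,[-0.11,0.7,0],[0,0,-4]],
    [0,[-0.11,0.7,0],[0,0,-4]],
    [0,[-0.11,0.7,0],[0,0,-4]],
    [0,[-0.11,0.7,0],[0,0,-4]],
    [0,[-0.11,0.7,0],[0,0,-4]],
    [0,[-0.11,0.7,0],[0,0,-4]],
    [0,[-0.11,0.7,0],[0,0,-4]],
    [0,[-0.11,0.7,0],[0,0,-4]],
  ],
)

```text
t: 14.25
position: [0.5116, -0.2018, 0.2078]
orientation: [-2.05, -2.377, 0.001]
ft_force: [-2.2, -0.0, 0.6]
width: -0.0
grip_force: 0.8
```

```bash
python3 -c "
from h import *
goal(-62.5,.0195)"
```

```text
t 14.25 pos [ 0.5116 -0.2018  0.2078] yang 8.4 tilt [-0.003  0.002 -1.   ] w -0.0000 F [-2.18 -0.03  0.57] reach 0.1734
target [ 0.5454 -0.1982  0.2054] tool cm [-0.15  3.39  0.23] world cm [ 3.38  0.35 -0.24] wz -19.1
```

>>> play_rows(
  deltas=[
    [0,[-0.11,0.7,0],[0,0,-4]],
    [0,[-0.11,0.7,0],[0,0,-4]],
    [0,[-0.11,0.7,0],[0,0,-4]],
    [0,[-0.11,0.7,0],[0,0,-4]],
    [0,[-0.09,0.53,0],[0,0,-3]],
    [0,[0,0,0],[0,0,0]],
    [0,[0,-1,0],[0,0,0]],
    [0,[-4,-3,-3],[0,0,0]],
  ],
)

```text
t: 15.25
position: [0.5266, -0.2496, 0.2358]
orientation: [-1.625, -2.678, -0.002]
ft_force: [1.3, -1.2, -0.1]
width: -0.0002
grip_force: 0.0
```

>>> play_rows(
  deltas=[
    [0,[0,0,-5],[0,0,0]],
    [0,[0,0,-5],[0,0,0]],
    [0,[-4,0,0],[0,0,0]],
    [0,[-4,0,0],[0,0,0]],
    [0,[-4,0,0],[0,0,0]],
    [0,[-4,0,0],[0,0,0]],
    [0,[0,0,0],[0,0,0]],
    [0,[0,0,0],[0,0,0]],
  ],
)

```text
t: 16.25
position: [0.6007, -0.3941, 0.3371]
orientation: [-1.635, -2.68, -0.001]
ft_force: [0.2, -0.5, 0.0]
width: 0.0003
grip_force: 0.0
```

```bash
python3 -c "
from h import *
pose()
p,d=vision.capture('top');cv2.imwrite('pics/t2.png',cv2.convertScaleAbs(cv2.resize(p[135:255,210:370],None,fx=5,fy=5,interpolation=cv2.INTER_CUBIC),alpha=1.6));cv2.imwrite('pics/t2raw.png',p)"
```

```text
t 16.25 pos [ 0.6007 -0.3941  0.3371] yang 27.2 tilt [-0.002  0.002 -1.   ] w 0.0003 F [ 0.17 -0.54  0.01] reach 0.1734
```

View pics/t2.png

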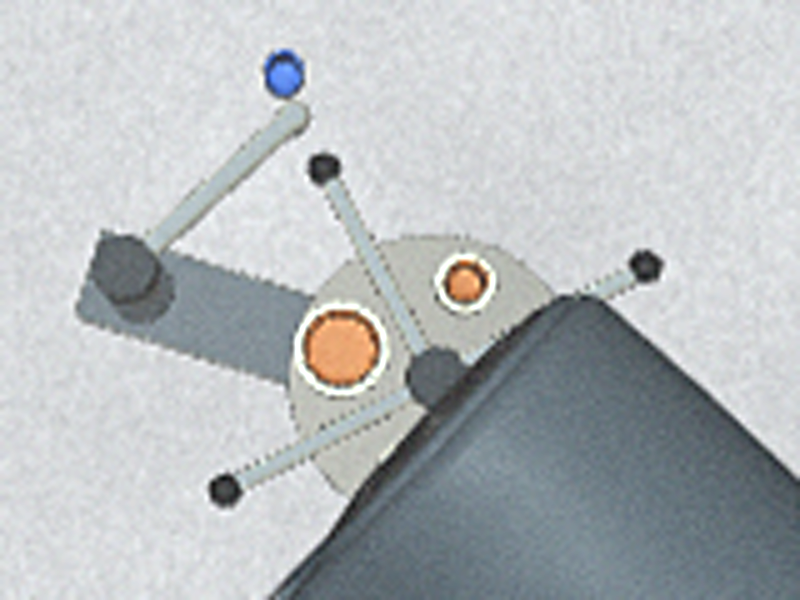

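The wide jar (crop 341,348) now stands on the line from hub to post. Next I'll check the angle numerically and compute the approach to the far side of the spout arm.

```bash
cat >> h.py <<'E'
P=C+.165*np.array([np.cos(np.radians(73.5)),np.sin(np.radians(73.5))])
def sgoal(th,off,r=.085,tipz=.112):
    s,M=pose();a=np.radians(th);u=np.array([np.cos(a),np.sin(a)])
    xy=P+r*u+off*np.array([-u[1],u[0]]);t=np.r_[xy,tipz+ctrl.tip_reach]
    ya=np.degrees(np.arctan2(M[1,1],M[0,1]));wz=-((th+90-ya+180)%360-180);d=t-s['position']
    print('target',t.round(4),'tool cm',(M.T@d*100).round(2),'wz %.1f'%wz)
E
python3 -c "
from h import *
p=cv2.imread('pics/t2raw.png');c=vision.get_calibration('top')
for u,v in [(274,168),(255,233),(339,188)]:
    q=at_height(c,*dark(p,u,v,5),.046)-C;print(np.degrees(np.arctan2(q[1],q[0])),np.linalg.norm(q))
sgoal(-47,.038)
"
```

```text
28.82920201075971 0.1252973449787084
118.80658140871292 0.12507902733470713
-61.275461521328594 0.1249716982985969
t 16.30 pos [ 0.6009 -0.3936  0.3373] yang 27.3 tilt [-0.002  0.002 -1.   ] w 0.0001 F [ 0.57 -0.55 -1.15] reach 0.1734
target [0.6491 0.0215 0.2854] tool cm [34.67 23.31  5.25] wz -15.7
```

The carousel is within 0.3° of the target. On to the spout arm.

>>> play_rows(
  deltas=[
    [0,[4.95,3.3,0],[0,0,0]],
    [0,[4.95,3.3,0],[0,0,0]],
    [0,[4.95,3.3,0],[0,0,0]],
    [0,[4.95,3.3,0],[0,0,0]],
    [0,[4.95,3.3,0],[0,0,0]],
    [0,[4.95,3.3,0],[0,0,0]],
    [0,[4.95,3.3,0],[0,0,0]],
    [0,[0,0,0],[0,0,-8]],
  ],
)

```text
t: 17.3
position: [0.6467, 0.0253, 0.338]
orientation: [-1.427, -2.797, -0.001]
ft_force: [-0.2, -1.5, -0.6]
width: -0.0004
grip_force: 0.0
```

>>> play_rows(
  deltas=[
    [0,[0,0,0],[0,0,-7.7]],
    [0,[0,0,0],[0,0,0]],
    [0,[0,0,0],[0,0,0]],
    [0,[0,0,0],[0,0,0]],
    [0,[0,0,0],[0,0,0]],
    [0,[0,0,0],[0,0,0]],
    [0,[0,0,0],[0,0,0]],
    [0,[0,0,0],[0,0,0]],
  ],
)

```text
t: 18.3
position: [0.6482, 0.0195, 0.3377]
orientation: [-1.253, -2.881, -0.0]
ft_force: [0.2, -0.6, 0.4]
width: 0.0003
grip_force: 0.0
```

```bash
python3 -c "
from h import *
sgoal(-47,.038)
"
```

```text
t 18.30 pos [0.6482 0.0195 0.3377] yang 43.0 tilt [-0.  0. -1.] w 0.0003 F [ 0.19 -0.62  0.39] reach 0.1734
target [0.6491 0.0215 0.2854] tool cm [0.08 0.2  5.23] wz -0.0
```

>>> play_rows(
  deltas=[
    [0,[0.1,0.2,1.8],[0,0,0]],
    [0,[0,0,1.8],[0,0,0]],
    [0,[0,0,1.6],[0,0,0]],
    [0,[0,-0.34,0],[0,0,0]],
    [0,[0,-0.34,0],[0,0,0]],
    [0,[0,-0.34,0],[0,0,0]],
    [0,[0,-0.34,0],[0,0,0]],
    [0,[0,-0.34,0],[0,0,0]],
  ],
)

```text
t: 19.3
position: [0.6364, 0.0098, 0.2862]
orientation: [1.253, 2.88, 0.0]
ft_force: [0.1, -0.5, -0.7]
width: 0.0001
grip_force: 0.0
```

>>> play_rows(
  deltas=[
    [0,[-0.07,-0.3,0],[0,0,2]],
    [0,[-0.07,-0.3,0],[0,0,2]],
    [0,[-0.13,-0.6,0],[0,0,4]],
    [0,[-0.13,-0.6,0],[0,0,4]],
    [0,[-0.13,-0.6,0],[0,0,4]],
    [0,[-0.13,-0.6,0],[0,0,4]],
    [0,[-0.13,-0.6,0],[0,0,4]],
    [0,[-0.13,-0.6,0],[0,0,4]],
  ],
)

```text
t: 20.3
position: [0.606, -0.0195, 0.286]
orientation: [1.916, 2.487, 0.002]
ft_force: [1.7, -0.3, 0.4]
width: 0.0003
grip_force: 0.7
```

```bash
python3 -c "
from h import *
sgoal(-75,.021)
p,d=vision.capture('scene');cv2.imwrite('pics/s3.png',cv2.resize(p[120:320,130:410],None,fx=2.5,fy=2.5))"
```

```text
t 20.30 pos [ 0.606  -0.0195  0.286 ] yang 14.8 tilt [ 0.002 -0.001 -1.   ] w 0.0003 F [ 1.74 -0.34  0.36] reach 0.1734
target [ 0.6056 -0.019   0.2854] tool cm [ 0.06 -0.02  0.06] wz -0.2
```

View pics/s3.png

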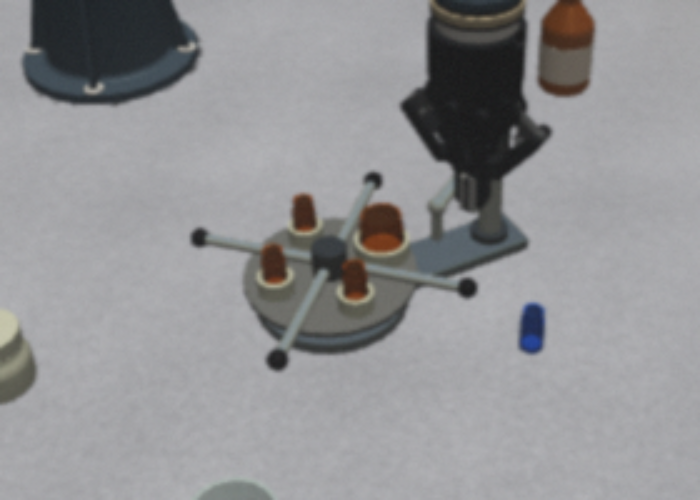

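The finger is pushing the arm cleanly: the nozzle end is at crop (436,210), nearing the wide jar at (381,225), with the blue look-alike clear. Continuing, then small steps to the stop.

>>> play_rows(
  deltas=[
    [0,[-0.13,-0.6,0],[0,0,4]],
    [0,[-0.13,-0.6,0],[0,0,4]],
    [0,[-0.13,-0.6,0],[0,0,4]],
    [0,[-0.13,-0.6,0],[0,0,4]],
    [0,[-0.13,-0.6,0],[0,0,4]],
    [0,[-0.13,-0.6,0],[0,0,4]],
    [0,[-0.07,-0.3,0],[0,0,2]],
    [0,[0,0,0],[0,0,0]],
  ],
)

```text
t: 21.35
position: [0.5675, -0.0303, 0.2858]
orientation: [2.424, 1.999, 0.0]
ft_force: [1.0, -0.9, 0.4]
width: -0.0002
grip_force: 0.3
```

>>> play_rows(
  deltas=[
    [0,[-0.03,-0.15,0],[0,0,1]],
    [0,[-0.03,-0.15,0],[0,0,1]],
    [0,[-0.03,-0.15,0],[0,0,1]],
    [0,[0,0,0],[0,0,0]],
    [0,[0,0,0],[0,0,0]],
    [0,[0,0,0],[0,0,0]],
    [0,[0,0,0],[0,0,0]],
    [0,[0,0,0],[0,0,0]],
  ],
)

```text
t: 22.35
position: [0.5628, -0.03, 0.2856]
orientation: [-2.475, -1.934, 0.0]
ft_force: [1.1, -0.3, 0.0]
width: 0.0001
grip_force: 0.2
```

```bash
python3 -c "
from h import *
sgoal(-106.5,.021)
p,d=vision.capture('top');c=vision.get_calibration('top');cv2.imwrite('pics/t3.png',cv2.convertScaleAbs(cv2.resize(p[135:255,210:370],None,fx=5,fy=5,interpolation=cv2.INTER_CUBIC),alpha=1.6))"
```

```text
t 22.35 pos [ 0.5628 -0.03    0.2856] yang -14.0 tilt [-0.001  0.    -1.   ] w 0.0001 F [ 1.14 -0.33  0.04] reach 0.1734
target [ 0.5594 -0.0298  0.2854] tool cm [-0.06 -0.34  0.02] wz 2.5
```

>>> play_rows(
  deltas=[
    [0,[-0.03,-0.15,0],[0,0,1]],
    [0,[0,0,0],[0,0,0]],
    [0,[-0.02,-0.08,0],[0,0,0.5]],
    [0,[0,0,0],[0,0,0]],
    [0,[0,0,0],[0,0,0]],
    [0,[0,0,0],[0,0,0]],
    [0,[0,0,0],[0,0,0]],
    [0,[0,0,0],[0,0,0]],
  ],
)

```text
t: 23.4
position: [0.5605, -0.03, 0.2857]
orientation: [-2.501, -1.901, 0.0]
ft_force: [0.8, -0.5, -1.0]
width: 0.0001
grip_force: 0.4
```

>>> play_rows(
  deltas=[
    [0,[0,-0.08,0],[0,0,0.5]],
    [0,[0,0,0],[0,0,0]],
    [0,[0,0,0],[0,0,0]],
    [0,[0,0,0],[0,0,0]],
    [0,[0,0,0],[0,0,0]],
    [0,[0,0,0],[0,0,0]],
    [0,[0,0,0],[0,0,0]],
    [0,[0,0,0],[0,0,0]],
  ],
)

```text
t: 24.4
position: [0.5598, -0.0298, 0.2857]
orientation: [-2.509, -1.89, 0.0]
ft_force: [1.0, -0.9, -0.1]
width: -0.0001
grip_force: 0.4
```

>>> play_rows(
  deltas=[
    [0,[0,-0.1,0],[0,0,0.5]],
    [0,[0,0,0],[0,0,0]],
    [0,[0,0,0],[0,0,0]],
    [0,[0,0,0],[0,0,0]],
    [0,[0,0,0],[0,0,0]],
    [0,[0,0,0],[0,0,0]],
    [0,[0,0,0],[0,0,0]],
    [0,[0,0,0],[0,0,0]],
  ],
)

```text
t: 25.4
position: [0.5588, -0.0295, 0.2857]
orientation: [-2.517, -1.879, 0.0]
ft_force: [0.8, -0.2, -0.3]
width: 0.0
grip_force: 0.4
```

>>> play_rows(
  deltas=[
    [0,[0,-0.08,0],[0,0,0]],
    [0,[0,0,0],[0,0,0]],
    [0,[0,0,0],[0,0,0]],
    [0,[0,0,0],[0,0,0]],
    [0,[0,0,0],[0,0,0]],
    [0,[0,0,0],[0,0,0]],
    [0,[0,0,0],[0,0,0]],
    [0,[0,0,0],[0,0,0]],
  ],
)

```text
t: 26.4
position: [0.5581, -0.0293, 0.2857]
orientation: [2.517, 1.879, -0.0]
ft_force: [0.4, -0.8, 0.0]
width: -0.0
grip_force: 0.5
```

>>> play_rows(
  deltas=[
    [0,[0,-0.08,0],[0,0,0]],
    [0,[0,0,0],[0,0,0]],
    [0,[0,0,0],[0,0,0]],
    [0,[0,0,0],[0,0,0]],
    [0,[0,0,0],[0,0,0]],
    [0,[0,0,0],[0,0,0]],
    [0,[0,0,0],[0,0,0]],
    [0,[0,0,0],[0,0,0]],
  ],
)

```text
t: 27.4
position: [0.5572, -0.0291, 0.2857]
orientation: [-2.517, -1.879, 0.0]
ft_force: [0.8, -1.3, 1.1]
width: -0.0004
grip_force: 0.4
```

>>> play_rows(
  deltas=[
    [0,[0,-0.08,0],[0,0,0]],
    [0,[0,0,0],[0,0,0]],
    [0,[0,0,0],[0,0,0]],
    [0,[0,0,0],[0,0,0]],
    [0,[0,0,0],[0,0,0]],
    [0,[0,0,0],[0,0,0]],
    [0,[0,0,0],[0,0,0]],
    [0,[0,0,0],[0,0,0]],
  ],
)

```text
t: 28.4
position: [0.5565, -0.0289, 0.2857]
orientation: [2.517, 1.879, 0.0]
ft_force: [0.0, -1.1, -0.3]
width: -0.0002
grip_force: 0.6
```

>>> play_rows(
  deltas=[
    [0,[0,-0.1,0],[0,0,0]],
    [0,[0,0,0],[0,0,0]],
    [0,[0,0,0],[0,0,0]],
    [0,[0,0,0],[0,0,0]],
    [0,[0,0,0],[0,0,0]],
    [0,[0,0,0],[0,0,0]],
    [0,[0,0,0],[0,0,0]],
    [0,[0,0,0],[0,0,0]],
  ],
)

```text
t: 29.4
position: [0.5558, -0.0287, 0.2858]
orientation: [2.517, 1.879, 0.001]
ft_force: [3.8, -1.7, -2.3]
width: -0.0001
grip_force: 2.3
```

```bash
python3 -c "
from h import *
pose()
p,d=vision.capture('top');p2,_=vision.capture('scene')
a=cv2.convertScaleAbs(cv2.resize(p[140:240,215:345],(520,400),interpolation=cv2.INTER_CUBIC),alpha=1.6)
b=cv2.resize(p2[160:260,240:310],(280,400),interpolation=cv2.INTER_CUBIC)
cv2.imwrite('pics/f1.png',np.hstack([a,b]))"
```

```text
t 29.40 pos [ 0.5558 -0.0287  0.2858] yang -16.5 tilt [ 0.001 -0.    -1.   ] w -0.0001 F [ 3.81 -1.65 -2.29] reach 0.1734
```

View pics/f1.png

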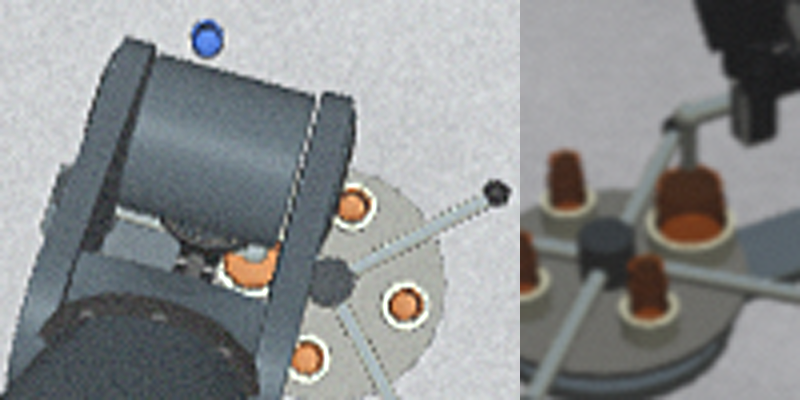

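The force rose from 1 N to about 4 N, so the arm is on its stop. The picture shows the nozzle (right panel, about 688,160) over the wide jar. Backing away along +y, then up.

>>> play_rows(
  deltas=[
    [0,[0,0.2,0],[0,0,0]],
    [0,[0,0.5,0],[0,0,0]],
    [0,[0,1,0],[0,0,0]],
    [0,[0,2,0],[0,0,0]],
    [0,[0,2,0],[0,0,0]],
    [0,[0,0,-4],[0,0,0]],
    [0,[0,0,-4],[0,0,0]],
    [0,[0,0,-4],[0,0,0]],
  ],
)

```text
t: 30.5
position: [0.6103, -0.0447, 0.4065]
orientation: [-2.516, -1.878, 0.001]
ft_force: [0.7, -0.5, -0.4]
width: -0.0
grip_force: 0.0
```

>>> play_rows(
  deltas=[
    [0,[-4,4,0],[0,0,0]],
    [0,[-4,4,0],[0,0,0]],
    [0,[-4,4,0],[0,0,0]],
    [0,[-4,4,0],[0,0,0]],
    [0,[-4,0,0],[0,0,0]],
    [0,[-4,0,0],[0,0,0]],
    [0,[0,0,0],[0,0,0]],
    [0,[0,0,0],[0,0,0]],
  ],
)

```text
t: 31.5
position: [0.6954, -0.32, 0.4052]
orientation: [-2.516, -1.878, -0.0]
ft_force: [0.4, -0.3, -0.2]
width: -0.0003
grip_force: 0.0
```

```bash
python3 -c "
from h import *
pose()
p,d=vision.capture('top');p2,_=vision.capture('scene');cv2.imwrite('pics/f2raw.png',p)
a=cv2.convertScaleAbs(cv2.resize(p[140:240,215:345],(520,400),interpolation=cv2.INTER_CUBIC),alpha=1.6)
b=cv2.resize(p2[160:260,240:310],(280,400),interpolation=cv2.INTER_CUBIC)
cv2.imwrite('pics/f2.png',np.hstack([a,b]))"
```

```text
t 31.50 pos [ 0.6954 -0.32    0.4052] yang -16.5 tilt [-0.001  0.002 -1.   ] w -0.0003 F [ 0.38 -0.29 -0.19] reach 0.1734
```

View pics/f2.png

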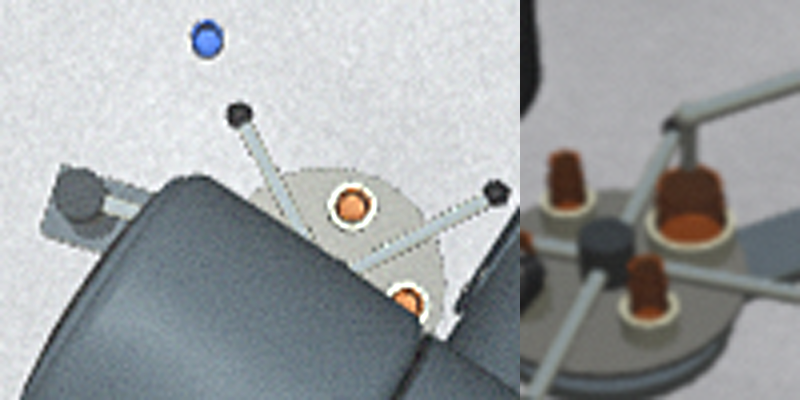

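The arm is clear, the nozzle still hangs over the wide jar (right panel 688,160), and the spoke balls (238,115) and (496,192) are unchanged. Handing in.

```bash
python3 -c "
from rig import ctrl
print(ctrl.finish_job())"
```

```text
the job is handed in; nothing more can be done
None
```

The job is handed in at about 32 s of the 72 s limit (no verdict returned): the wide jar is at the filling place, within 0.3° by camera, and the spout arm was pushed onto its stop, nozzle over the jar's mouth.

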